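Release a cocked pull gauge, then pull it to the set mark and hold

TASK

The bench pull gauge was left cocked on its catch. Squeeze its red trigger against the fixed black grip until the slide has run all the way back home, and let the trigger go again; then pull the blue handle out until the pointer stands in line with the red set mark on the scale and keep holding it there: the program finishes while the robot still holds the handle out against the spring. Leave the tape rolls and the orange spool where they are.

Things in the scene. Friction and masses are not known exactly. Their poses are not given: they have to be found in the camera images.
- gauge: bench pull gauge, bolted down; grey base plate 280 x 110 x 12 mm (x -150 to 130, y -55 to 55). Origin on its underside at worktop level; z up, -x = pull direction, towards the robot. Spring tube 38 mm thick along x (x 25 to 120, axis y 0, z 45); white scale rail on the +y side (top z 42), ticks every 10 mm from zero at x -20 to -x; trigger and fixed grip on the -y side. Yaw up to 20 deg
- slide (a joint): travel of the spring-return slide, m: 0 = fully home, grows as it is pulled out along the gauge's -x, stop at 0.075. Starts cocked near 0.064, held by the trigger's pawl. Spring 4.5 N at home plus 150 N/m (11 N at 0.044); return damped (40 N s/m), under 1 s. From 0.047 it pushes the pawl aside, past 0.065 it catches again
- handle (a point): centre of the blue upright paddle on the slide: 16 mm thick (gauge x), 44 mm wide (y), 44 mm tall (z 64 to 108, this point z 86 mm). Gauge frame: x = -0.055 - slide, y = 0, z = 0.086. It stands on the slide rod (top at z 51 mm), so fingertips must stay above about z 55 mm. Take it from above, across its thickness or width
- pointer (a point): tip of the dark pointer on the slide, over the scale rail: in the gauge frame at x = -0.020 - slide, y = 0.050, z = 0.045
- set_mark: red set mark, a saddle 8 mm wide along the scale clamped on the scale rail; it does not move in a run. Origin at the middle of its 8 mm width, on the rail's top; turned like the gauge. It stands 22 to 44 mm from the zero tick, and the pointer is in line with it when both have the same x in the gauge frame
- trigger (a joint): angle of the sprung red trigger in rad: 0 = released, 0.26 = fully squeezed towards the fixed grip. Its vertical hinge is at x 0.035, y -0.032 in the gauge frame. About 3 to 6 N at the pad squeezes it; from about 0.15 its pawl frees the slide. It springs back when let go
- trigger_pad (a point): middle of the red trigger bar, z 60 mm: bar 10 mm thick (gauge x), 22 mm tall (z 49 to 71), running along the gauge's -y from the hinge to y -140 mm. Released, this point is at x 0.035, y -0.112 in the gauge frame; squeezing moves it about 21 mm along +x, to the fixed grip
- fixed_grip (a point): point on the axis of the fixed black grip facing the trigger pad: rigid round bar 22 mm thick along y, free end at y -146 mm; this point in the gauge frame: x 0.075, y -0.112, z 0.060. One finger before the trigger and one behind the grip span 56 mm released, 35 mm squeezed. Free below down to the worktop
- spool: orange spool, 62 mm across, 32 mm tall, loose bystander; origin at the centre of its underside
- packing_tape: beige tape roll lying flat, 100 mm across, 38 mm tall, loose bystander; origin at the centre of its underside
- black_tape: small black tape roll lying flat, 58 mm across, 19 mm tall, loose bystander; origin at the centre of its underside

How it is judged:
By the outcome, as a careful person would: the job done as asked, in the order asked, and still so for the second after the job is handed in, while the arm keeps its last pose, push and grip.
It also fails if it takes over 45 s, if anything falls off the work surface, if the arm or the gripper's body presses on something with over 40 N, if the wrist force passes 120 N, or if a joint passes its speed limit or range.

ROBOT

A 6-joint arm with a two-finger parallel gripper is mounted at the origin on a cart in front of the work surface, level with it; the furniture and walls round the work are solid. World frame = base frame: x ahead of the robot, y to its left, z up, the work surface at z = 0. Lengths are in m, angles in rad, forces in N, time in s.
With the tool pointing down it reaches from about 0.35 to 0.875 m from the base axis. Payload 4.2 kg.
Tool frame: the origin (TCP) lies at the very end of the fingers, on their centre line; the grasp point (between the pads) lies 19 mm behind it; z points along the fingers, x is the direction in which the jaws open and shut, and the axes are right-handed (so a half turn about z gives the same grasp; the last joint's range is limited). The gripper opens to 87 mm and grips with 3 to 60 N. Pads are 19 mm wide; open, the fingers measure 117 mm over their backs; the gripper's body (75 mm by 190 mm) begins 51 mm behind the grasp point.
Start: joints at [1.558, 0.385, 0.008, 0, -1.194, -0.259], TCP at [0.168, 0.602, 0.223] pointing down, gripper open.
Joint ranges: [-3.14, 3.14], [-1.21, 2.06], [-1.07, 1.41], [-3.16, 2.05], [-2.99, -0.16], [-3.1, 3.1]. Speed limits (rad/s): [2.79, 2.79, 3.14, 3.14, 3.14, 3.14].

INTERFACE

Orientations are given as a unit quaternion [x, y, z, w].
In Python, from rig import robot, cams gives the robot as it stands.
- The arm moves only by the tool apply_moves, never from a script. Its argument "moves" is one flat list of numbers, 5 for each row, row after row: the finger opening in mm, from 0 to 87, then the shift along the tool's x, y, z in mm, then the turn about the tool's z in rad. A call has 1 to 5 rows; each row shifts and turns the commanded pose from where the row before left it, along the tool's axes as they then stand; what a row does not reach is not made up. A row lasts 1/10 s, in which the tool goes at most 50 mm and 8.59 degrees, less where a joint would pass 70% of its speed; a pose out of reach is approached as far as the arm can. A call with a gripper value outside its range is refused whole. The fingers move at their own pace and stop on an object; "squeeze" is the grip in N (left out, the last holds). Time passes only in rows, so rows that do not move let the fingers close. It gives the time, the measured TCP pose, the force and the opening at its end, in the units of the state.
- robot.read_state(): the state, without advancing time (a new reading comes with each control period).
- cams.get_image(name): name is "scene" or "side" or "wrist"; returns the picture (384x512x3 uint8, blue, green, red); there is no depth.
- cams.camera_params(name): a dict with "fx", "fy", "cx", "cy" (pixels), "k1" (the pictures are not rectified: a ray, as slopes to the right and down, at radius r is drawn at 1 + k1 r^2 times it, then the intrinsics apply), "extrinsics" (4x4, takes a point from camera to world coordinates). Camera axes: x right, y down, z forward; pixel columns grow to the right and rows downward; lengths in m; the calibration is good to about 2 mm. A picture is of the moment at which its call begins: read the wrist's pose just before it. camera_params takes no time and is no camera call; for the wrist camera it gives the pose at the moment of the call.
- robot.finish_job(): hands the job in, once; it reports no verdict.
The state is a dict: "clock": time; "joint_pos": joint angles; "joint_vel": joint speeds; "tau": joint torques, N m; "eef_pos": TCP position; "orientation": TCP orientation; "wrist_force": force on the tool from outside, world axes, zero at the start; "ft_torque": the same for the moment, N m; "finger_gap": finger opening in m.
Only numpy, scipy, OpenCV 4.12 (cv2) and the standard library are available. Lean on these libraries where they do the work, as an engineer would, in place of code of your own. Each camera call takes 0.05 s, during which the arm holds its last target.

## Working session

There is one attempt and no reset: what is moved stays moved. The work goes in short steps, Python scripts to look and compute and a tool call to move; the robot and the scene stay as the last step left them, time stands still between calls to the robot, and variables do not carry over. Pictures are saved under pics/ and viewed, and the job is handed in when it is done.

Besides the shell and the picture viewer there is one more tool, called in YAML: its name, and indented under it one key for each argument. apply_moves: Moves the arm, as the interface text tells. Its arguments: {"type":"object","properties":{"moves":{"type":"array"},"squeeze":{"type":"number"}},"required":["moves"]}

```bash
mkdir -p pics; ls
python3 - <<'E'
from rig import robot,cams
import cv2
for n in("scene","side","wrist"):
    p=cams.camera_params(n);print(n,p)
    cv2.imwrite(f"pics/{n}0.png",cams.get_image(n))
print(robot.read_state())
E
```

```text
pics
scene {'fx': 402.26329355354574, 'fy': 402.26329355354574, 'cx': 255.29485030747634, 'cy': 194.49092707905734, 'k1': -0.10494048324705212, 'extrinsics': array([[-0.43169852, -0.49900892,  0.75141632, -0.10235393],
       [-0.90188452,  0.22445831, -0.3690837 ,  0.32763115],
       [ 0.01551443, -0.83702363, -0.54694674,  0.54930118],
       [ 0.        ,  0.        ,  0.        ,  1.        ]])}
side {'fx': 403.31652189591347, 'fy': 403.31652189591347, 'cx': 260.4070151151782, 'cy': 191.49000647996561, 'k1': -0.09051675103819291, 'extrinsics': array([[ 0.91795941, -0.16922526,  0.3587664 ,  0.2052414 ],
       [-0.39657333, -0.41191912,  0.82039761, -0.68499818],
       [ 0.00895074, -0.89536889, -0.44523526,  0.4740752 ],
       [ 0.        ,  0.        ,  0.        ,  1.        ]])}
wrist {'fx': 291.3158189314406, 'fy': 291.3158189314406, 'cx': 259.17343936610484, 'cy': 197.3247069107297, 'k1': 0.025945326040578722, 'extrinsics': array([[-0.26843008, -0.93326995, -0.23864722,  0.23262993],
       [-0.96329842,  0.26037078,  0.06529324,  0.58361531],
       [ 0.00120055,  0.24741516, -0.96890882,  0.38288578],
       [ 0.        ,  0.        ,  0.        ,  1.        ]])}
{'clock': 0.15, 'joint_pos': array([ 1.55757176e+00,  3.85406962e-01,  6.94496201e-03, -3.63510560e-04,
       -1.19398483e+00, -2.58583232e-01]), 'joint_vel': array([ 0.00072124, -0.00318394,  0.00583453,  0.0022946 ,  0.00026121,
       -0.00057283]), 'tau': array([-8.34518760e-04, -3.91051304e+01,  1.87586671e+01,  4.22236875e+00,
        1.23642947e-02, -1.32551709e-04]), 'eef_pos': array([0.16766707, 0.60162538, 0.22169489]), 'orientation': array([-6.04730132e-01,  7.96430008e-01, -5.46618176e-04, -6.40933473e-04]), 'wrist_force': array([-0.25351663, -0.65003939, -0.0163134 ]), 'ft_torque': array([-0.02133634,  0.02378828,  0.03295641]), 'finger_gap': 0.08679880388631168}
```

View pics/scene0.png

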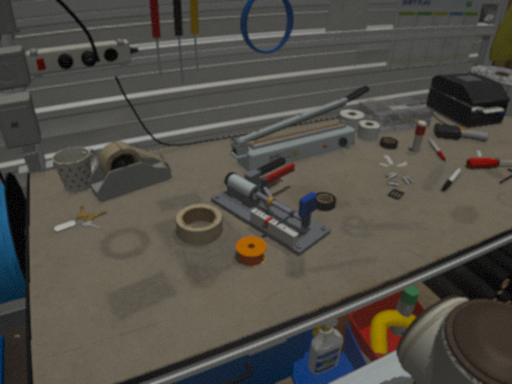

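View pics/side0.png

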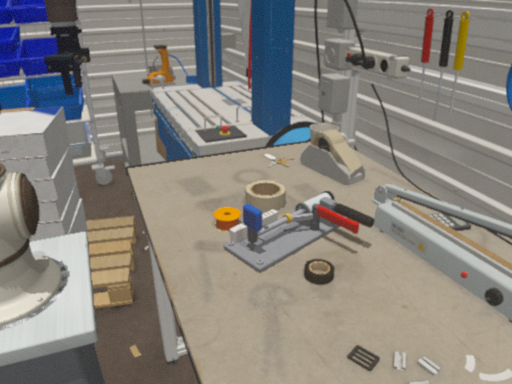

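View pics/wrist0.png

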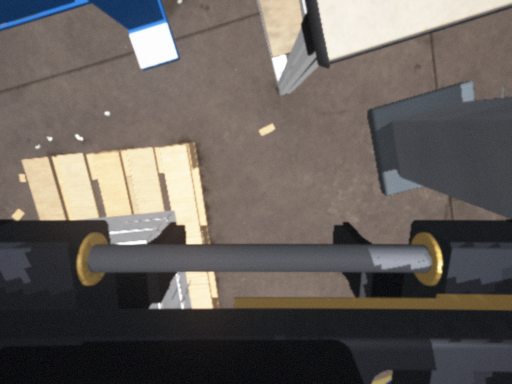

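Scene: the gauge lies at about (270,210), with blue handle (307,207), red trigger (277,173) and set mark (265,222). Side: the gauge is at about (285,235), handle (252,217) and trigger (337,218). I'll zoom in.

Run:
```python
import cv2
a=cv2.imread("pics/scene0.png")[145:265,200:350]
cv2.imwrite("pics/scene0z.png",cv2.resize(a,None,fx=5,fy=5,interpolation=cv2.INTER_CUBIC))
a=cv2.imread("pics/side0.png")[170:290,205:385]
cv2.imwrite("pics/side0z.png",cv2.resize(a,None,fx=4.4,fy=4.4,interpolation=cv2.INTER_CUBIC))
```

```text
(no output)
```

View pics/scene0z.png

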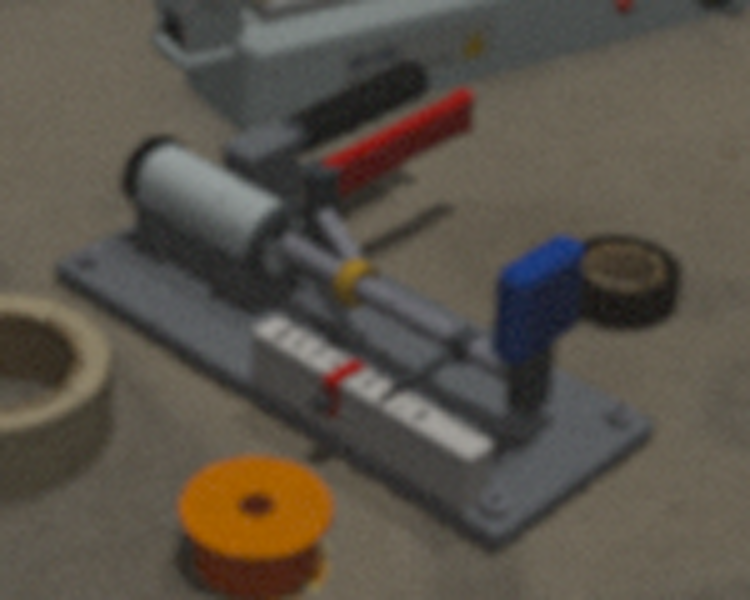

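View pics/side0z.png

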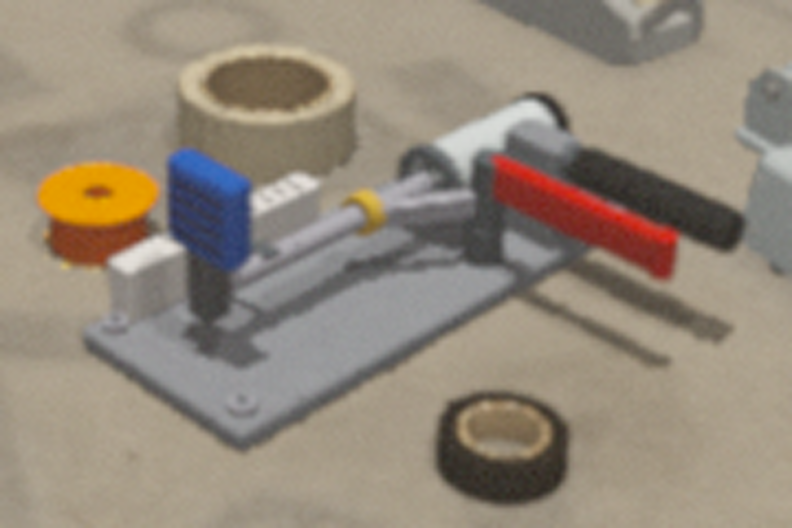

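```bash
cat > h.py <<'E'
import numpy as np,cv2
from rig import robot,cams
from scipy.optimize import least_squares
def proj(p,P):
    T=np.linalg.inv(p["extrinsics"]);P=np.atleast_2d(P)
    c=P@T[:3,:3].T+T[:3,3];s=c[:,:2]/c[:,2:]
    s=s*(1+p["k1"]*(s**2).sum(1,keepdims=True))
    return s*[p["fx"],p["fy"]]+[p["cx"],p["cy"]]
def ray(p,uv):
    d=(np.array(uv,float)-[p["cx"],p["cy"]])/[p["fx"],p["fy"]];s=d.copy()
    for _ in range(20): s=d/(1+p["k1"]*(s@s))
    E=p["extrinsics"];return E[:3,3],E[:3,:3]@np.r_[s,1]
def onz(p,uv,z):
    o,d=ray(p,uv);return o+d*(z-o[2])/d[2]
def g2w(g,P):
    P=np.atleast_2d(P);c,s=np.cos(g[2]),np.sin(g[2])
    return np.c_[g[0]+c*P[:,0]-s*P[:,1],g[1]+s*P[:,0]+c*P[:,1],P[:,2]]
def w2g(g,P):
    P=np.atleast_2d(P);c,s=np.cos(g[2]),np.sin(g[2]);x=P[:,0]-g[0];y=P[:,1]-g[1]
    return np.c_[c*x+s*y,-s*x+c*y,P[:,2]]
E
python3 - <<'E'
from h import *
S=cams.camera_params("scene");D=cams.camera_params("side")
sc=lambda u,v:(200+(u-2)/5,145+(v-2)/5); sd=lambda u,v:(205+(u-1.7)/4.4,170+(v-1.7)/4.4)
obs=[(S,(-.15,.055,.012),sc(492,537)),(S,(-.15,-.055,.012),sc(652,427)),(S,(.13,.055,.012),sc(58,268)),
(D,(-.15,.055,.012),sd(86,333)),(D,(-.15,-.055,.012),sd(241,440)),
(S,(.035,-.14,.071),sc(468,92)),(D,(.030,-.14,.071),sd(650,225)) ]
f=lambda g:np.concatenate([proj(p,g2w(g,X))[0]-uv for p,X,uv in obs])
r=least_squares(f,[.5,0.,0.],loss='soft_l1');g=r.x;print(g,np.degrees(g[2]));print(f(g).reshape(-1,2).round(1))
print('mark g',w2g(g,onz(S,sc(343,374),.047)))
for n,p,uv,z in(("spool",S,sc(256,505),.032),):print(n,onz(p,uv,z))
print('handle,trig,grip',g2w(g,[(-.119,0,.086),(.035,-.112,.06),(.075,-.112,.06)]))
print('black',onz(D,sd(504,425),.019),'tape',onz(D,sd(268,80),.038))
np.save("g.npy",g)
# overlay
for n,p in(("scene",S),("side",D)):
    im=cv2.imread(f"pics/{n}0.png")
    for q in g2w(g,[(-.15,-.055,0.012),(-.15,.055,.012),(.13,.055,.012),(.13,-.055,.012),(.035,-.112,.071),(.075,-.112,.071),(-.119,0,.108),(-.084,.05,.045),(-.02,.05,.042)]):
        u=proj(p,q)[0];im[int(round(u[1])),int(round(u[0]))]=(0,255,0)
    x0,y0=(200,145) if n=="scene" else(205,170)
    cv2.imwrite(f"pics/{n}0o.png",cv2.resize(im[y0:y0+120,x0:x0+175],None,fx=4,fy=4,interpolation=cv2.INTER_NEAREST))
E
```

```text
[ 0.56809454 -0.02387182  0.35169765] 20.150790825538724
[[ 1.1  0.1]
 [ 0.9 -1.6]
 [-2.4 -1. ]
 [-2.9 -1.3]
 [-1.2 -1.4]
 [-0.6 -0.8]
 [ 3.4  3.7]]
mark g [[-0.06247274  0.05383036  0.047     ]]
spool [0.44588219 0.06613413 0.032     ]
handle,trig,grip [[ 0.45637862 -0.06486637  0.086     ]
 [ 0.63953527 -0.11695899  0.06      ]
 [ 0.67708684 -0.10317931  0.06      ]]
black [ 0.54929189 -0.17403231  0.019     ] tape [0.57648294 0.13255953 0.038     ]
```

View pics/scene0o.png

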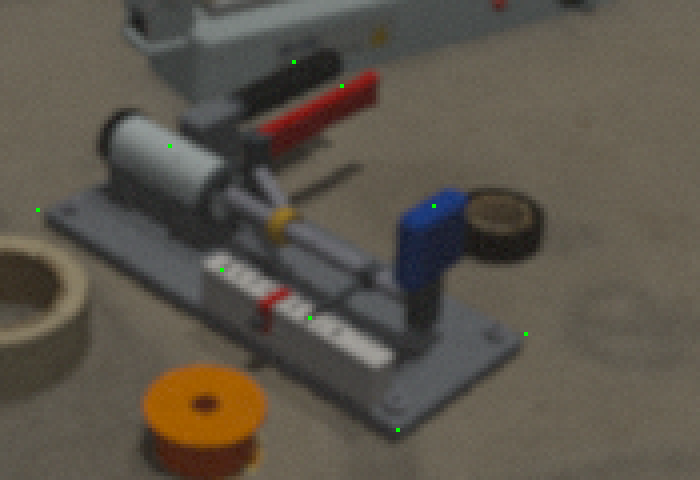

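View pics/side0o.png

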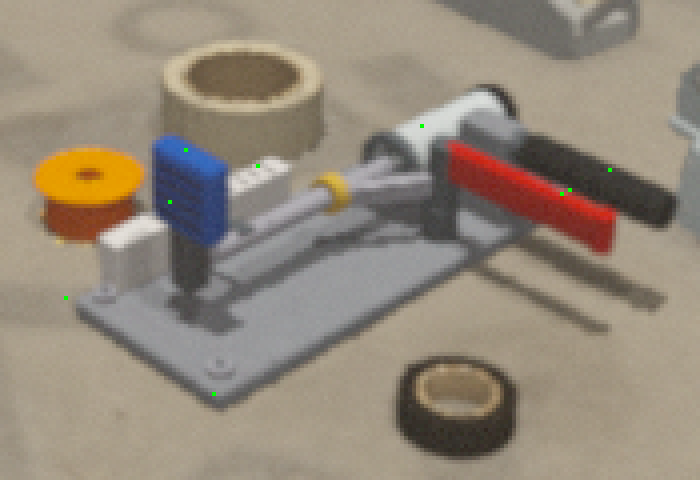

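Run:
```python
from h import *
S=cams.camera_params("scene");D=cams.camera_params("side")
sc=lambda u,v:(200+(u-2)/5,145+(v-2)/5); sd=lambda u,v:(205+(u-1.7)/4.4,170+(v-1.7)/4.4)
obs=[(S,(-.15,.055,.012),sc(492,537)),(S,(-.15,-.055,.012),sc(652,427)),(S,(.13,.055,.012),sc(58,268)),
(D,(-.15,.055,.012),sd(86,335)),(D,(-.15,-.055,.012),sd(241,438)),
(S,(.035,-.14,.071),sc(468,92)),(D,(.035,-.14,.071),sd(664,236)),(D,(.035,-.14,.049),sd(662,274)) ]
f=lambda g:np.concatenate([proj(p,g2w(g,X))[0]-uv for p,X,uv in obs])
for sel in(obs,[o for o in obs if o[0] is S],[o for o in obs if o[0] is D]):
    f=lambda g:np.concatenate([proj(p,g2w(g,X))[0]-uv for p,X,uv in sel])
    g=least_squares(f,[.5,0.,0.]).x;print(g,np.degrees(g[2]));print(f(g).reshape(-1,2).round(1).tolist())
    if len(sel)==len(obs): np.save("g.npy",g)
    # handle centroid
for n,p in(("scene",S),("side",D)):
    im=cv2.imread(f"pics/{n}0.png");h=cv2.cvtColor(im,cv2.COLOR_BGR2HSV)
    m=cv2.inRange(h,(105,140,50),(130,255,255));m[:180]=0;m[245:]=0;m[:,:200]=0;m[:,350:]=0
    y,x=np.nonzero(m);print(n,x.mean(),y.mean(),len(x),x.min(),x.max(),y.min(),y.max())
g=np.load("g.npy")
print('mark g',w2g(g,onz(S,sc(343,374),.045)),w2g(g,onz(S,sc(402,384),.045)))
print('handle,trig,grip',g2w(g,[(-.119,0,.086),(.035,-.112,.06),(.075,-.112,.06)]), [proj(p,g2w(g,(-.119,0,.086))) for p in(S,D)])
```

```text
[ 0.56815057 -0.02415992  0.35116699] 20.12038651747528
[[1.2, 0.0], [1.0, -1.7], [-2.3, -1.1], [-2.8, -1.8], [-1.2, -0.8], [-0.5, -0.8], [1.8, 0.4], [0.9, 1.3]]
[ 0.56664999 -0.02380018  0.33195635] 19.01969801888994
[[0.1, 1.0], [0.9, -0.5], [-1.7, -1.3], [0.7, -0.2]]
[ 0.56664849 -0.02315679  0.38323749] 21.957890685064946
[[-2.9, -0.5], [0.4, -0.2], [1.6, -0.7], [0.8, 0.1]]
scene 307.1929824561403 199.50877192982455 114 300 316 193 215
side 253.10169491525423 211.70338983050848 118 244 260 204 229
mark g [[-0.06067851  0.05206875  0.045     ]] [[-0.08269624  0.03963989  0.045     ]]
handle,trig,grip [[ 0.45641291 -0.06509518  0.086     ]
 [ 0.63954189 -0.11728499  0.06      ]
 [ 0.67710077 -0.10352524  0.06      ]] [array([[307.20866838, 204.70501611]]), array([[250.61127295, 217.41785522]])]
```

apply_moves:
  moves: [87,32,-35.4,-2,0,87,32,-35.4,-2,0,87,32,-35.4,-2,0,87,32,-35.4,-2,0,87,32,-35.4,-2,0]

```text
clock: 0.65
eef_pos: [0.2958, 0.3985, 0.2324]
orientation: [-0.605, 0.796, -0.0, -0.0]
wrist_force: [0.6, 0.6, 0.3]
finger_gap: 0.0875
```

apply_moves:
  moves: [87,32,-35.4,-2,0,87,32,-35.4,-2,0,87,32,-35.4,-2,0,87,32,-35.4,-2,0,87,32,-35.4,-2,0]

```text
clock: 1.15
eef_pos: [0.4233, 0.1969, 0.2427]
orientation: [-0.605, 0.796, 0.0, 0.0]
wrist_force: [1.2, 0.1, 0.6]
finger_gap: 0.0869
```

apply_moves:
  moves: [87,32,-35.4,-2,0,87,32,-35.4,-2,0,87,32,-35.4,-2,0,87,32,-35.4,-2,0,87,0,0,0,0.14]

```text
clock: 1.65
eef_pos: [0.5268, 0.0333, 0.25]
orientation: [-0.544, 0.839, -0.0, -0.0]
wrist_force: [-0.2, 0.4, -0.8]
finger_gap: 0.0872
```

apply_moves:
  moves: [87,0,0,0,0.14,87,0,0,0,0.14,87,0,0,0,0.14,87,0,0,0,0.14,87,0,0,0,0.14]

```text
clock: 2.15
eef_pos: [0.5246, 0.0373, 0.2502]
orientation: [-0.225, 0.974, 0.0, -0.0]
wrist_force: [-0.2, 0.2, 0.3]
finger_gap: 0.0869
```

apply_moves:
  moves: [87,0,0,0,0.11,87,0,0,0,0]

```text
clock: 2.35
eef_pos: [0.5246, 0.0374, 0.2502]
orientation: [-0.174, 0.985, 0.0, -0.0]
wrist_force: [-0.2, -1.3, -0.5]
finger_gap: 0.0873
```

Run:
```python
from h import *
s=robot.read_state();p=cams.camera_params("wrist");im=cams.get_image("wrist");cv2.imwrite("pics/w1.png",im)
np.save("w1.npy",p,allow_pickle=True)
print(s["clock"],s["eef_pos"],s["joint_pos"])
g=np.load("g.npy")
for q in g2w(g,[(-.15,-.055,0.012),(-.15,.055,.012),(.13,.055,.012),(.13,-.055,.012),(.035,-.112,.071),(.075,-.112,.071),(-.119,0,.108),(-.084,.05,.045),(-.02,.05,.042)]):
    u=proj(p,q)[0];cv2.circle(im,(int(round(u[0])),int(round(u[1]))),1,(0,255,0),-1)
cv2.imwrite("pics/w1o.png",cv2.resize(im,(800,600)))
```

```text
2.35 [0.5246241  0.03736502 0.25023469] [ 3.79686514e-01  1.96371542e-01 -1.87357385e-01 -2.21032951e-04
 -1.18778758e+00 -3.05648274e-02]
```

View pics/w1o.png

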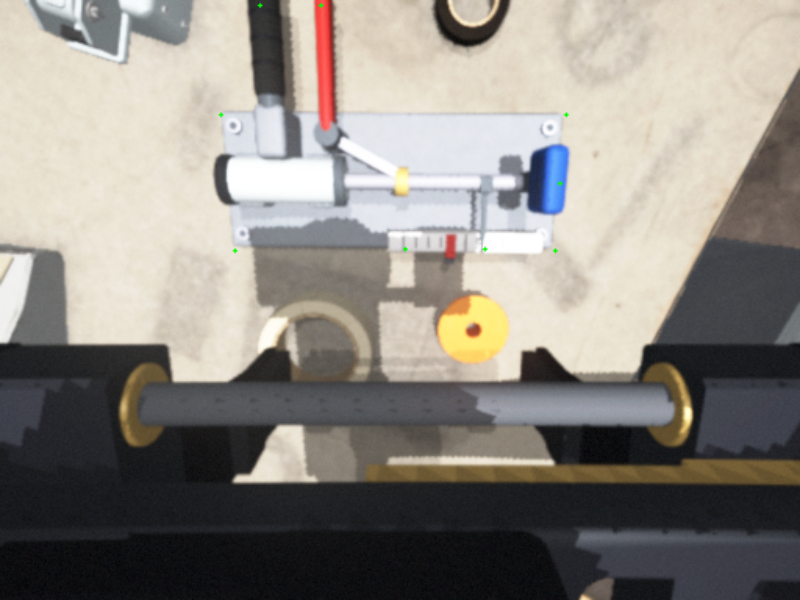

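The wrist view shows the whole gauge. My estimate is a few px off, and the mark is at about (450,246) in the enlarged view. I'll zoom to refine it.

Run:
```python
import cv2
a=cv2.imread("pics/w1.png")
print(a.shape)
cv2.imwrite("pics/w1a.png",cv2.resize(a[60:170,130:380],None,fx=3.2,fy=3.2,interpolation=cv2.INTER_CUBIC))
cv2.imwrite("pics/w1b.png",cv2.resize(a[100:170,230:380],None,fx=5.2,fy=5.2,interpolation=cv2.INTER_CUBIC))
```

```text
(384, 512, 3)
```

View pics/w1a.png

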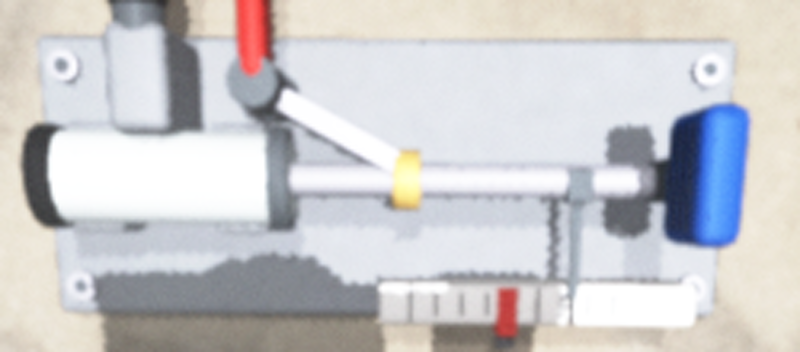

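View pics/w1b.png

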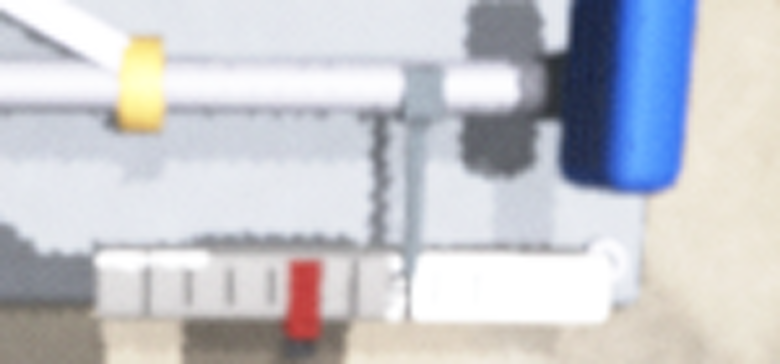

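Run:
```python
from h import *
p=np.load("w1.npy",allow_pickle=True).item()
a=lambda u,v:(130+(u-1.1)/3.2,60+(v-1.1)/3.2); b=lambda u,v:(230+(u-2.1)/5.2,100+(v-2.1)/5.2)
obs=[((.13,-.055,.012),a(38,38)),((-.15,-.055,.012),a(734,40)),((-.15,.055,.012),a(713,312)),((.13,.055,.012),a(62,311))]
f=lambda g:np.concatenate([proj(p,g2w(g,X))[0]-uv for X,uv in obs])
g=least_squares(f,[.57,-.02,.35]).x;print(g,np.degrees(g[2]));print(f(g).reshape(-1,2).round(1).tolist())
np.save("gw.npy",g)
for n,uv,z in(("zero",b(147,280),.042),("t10",b(189,285),.042),("t20",b(231,285),.042),("t50",b(354,285),.042),("mark",b(305,280),.044),("pointer",b(408,275),.045)):print(n,w2g(g,onz(p,uv,z)).round(4))
im=cv2.imread("pics/w1.png");h=cv2.cvtColor(im,cv2.COLOR_BGR2HSV)
m=cv2.inRange(h,(0,150,60),(8,255,255))|cv2.inRange(h,(172,150,60),(180,255,255))
m2=m.copy();m2[:140]=0;m2[175:]=0;y,x=np.nonzero(m2);k=y<162;print('mark px',x.mean(),y.mean(),len(x),x.min(),x.max())
print(w2g(g,onz(p,(x[y<160].mean(),y[y<160].mean()),.044)))
m[88:]=0;
for v in(5,20,40,60):
    x=np.nonzero(m[v])[0];print('trig',v,x.min(),x.max(),w2g(g,onz(p,((x.min()+x.max())/2,v),.071)))
print('handle,trig,grip',g2w(g,[(-.119,0,.086),(.035,-.112,.06),(.058,-.112,.06)]))
```

```text
[ 0.57030277 -0.02588701  0.34758401] 19.915096665658815
[[-2.0, -0.8], [2.0, -0.9], [1.0, 1.3], [-0.9, 1.3]]
zero [[-0.0197  0.0451  0.042 ]]
t10 [[-0.0298  0.0463  0.042 ]]
t20 [[-0.04    0.0463  0.042 ]]
t50 [[-0.0698  0.0463  0.042 ]]
mark [[-0.0577  0.0449  0.044 ]]
pointer [[-0.0823  0.0436  0.045 ]]
mark px 287.89285714285717 158.10714285714286 56 285 290
[[-0.05763099  0.04675092  0.044     ]]
trig 5 202 211 [[ 0.03279252 -0.10796354  0.071     ]]
trig 20 203 212 [[ 0.03241991 -0.09452449  0.071     ]]
trig 40 203 212 [[ 0.03330035 -0.07602725  0.071     ]]
trig 60 204 213 [[ 0.0331315 -0.056864   0.071    ]]
handle,trig,grip [[ 0.45841916 -0.06642166  0.086     ]
 [ 0.64135997 -0.11926728  0.06      ]
 [ 0.66298454 -0.11143285  0.06      ]]
```

Run:
```python
from h import *
p=np.load("w1.npy",allow_pickle=True).item();g=np.load("gw.npy");S=cams.camera_params("scene");D=cams.camera_params("side")
sc=lambda u,v:(200+(u-2)/5,145+(v-2)/5)
for z in(0,.04,.08): print(z,[w2g(g,onz(p,(u/1.5625,v/1.5625),z))[0,:2].round(3).tolist() for u,v in((127,60),(190,38),(190,5),(30,5))])
print([w2g(g,onz(S,sc(*q),0))[0,:2].round(3).tolist() for q in((190,85),(210,118),(160,30),(330,125))])
print([w2g(g,onz(D,q,0))[0,:2].round(3).tolist() for q in((375,240),(512,345))])
```

```text
0 [[0.203, -0.093], [0.151, -0.11], [0.148, -0.133], [0.271, -0.13]]
0.04 [[0.181, -0.084], [0.134, -0.099], [0.131, -0.119], [0.243, -0.117]]
0.08 [[0.16, -0.074], [0.117, -0.087], [0.115, -0.106], [0.214, -0.104]]
[[0.227, -0.13], [0.191, -0.112], [0.289, -0.165], [0.14, -0.154]]
[[0.111, -0.141], [0.011, -0.457]]
```

Run:
```python
import cv2
a=cv2.imread("pics/scene0.png")[80:180,210:380]
cv2.imwrite("pics/sl.png",cv2.resize(a,None,fx=4.5,fy=4.5,interpolation=cv2.INTER_CUBIC))
a=cv2.imread("pics/side0.png")[170:300,340:512]
cv2.imwrite("pics/sl2.png",cv2.resize(a,None,fx=4.5,fy=4.5,interpolation=cv2.INTER_CUBIC))
```

```text
(no output)
```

View pics/sl.png

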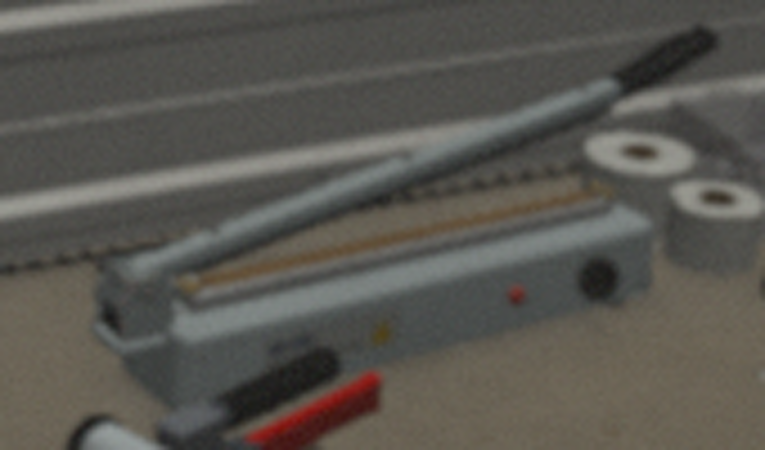

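View pics/sl2.png

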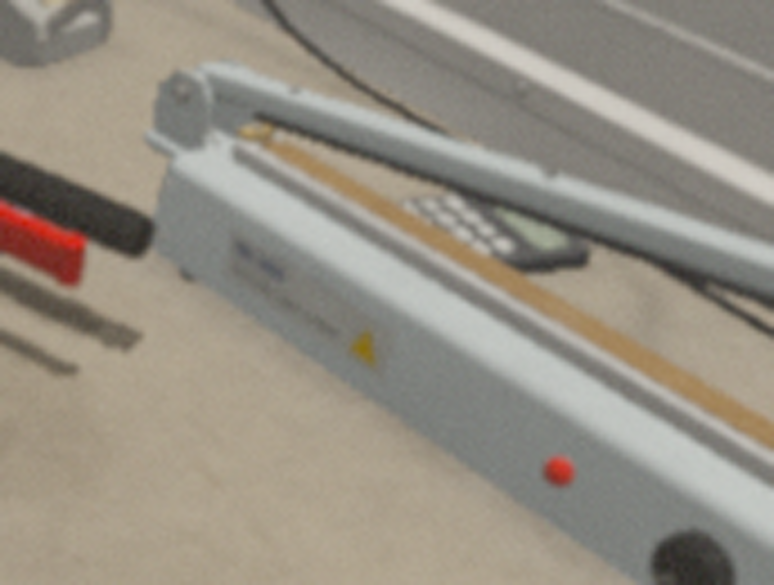

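Run:
```python
from h import *
g=np.load("gw.npy");S=cams.camera_params("scene");D=cams.camera_params("side")
sc=lambda u,v:(210+u/4.5,80+v/4.5);sd=lambda u,v:(340+u/4.5,170+v/4.5)
def tri(a,b):
    o1,d1=ray(S,a);o2,d2=ray(D,b);d1/=np.linalg.norm(d1);d2/=np.linalg.norm(d2)
    t=np.linalg.lstsq(np.c_[d1,-d2],o2-o1,rcond=None)[0];P=o1+t[0]*d1;Q=o2+t[1]*d2
    return w2g(g,(P+Q)/2).round(3),np.linalg.norm(P-Q).round(4)
print('hinge top',tri(sc(125,262),sd(185,75)))
print('front corner top',tri(sc(175,335),sd(178,160)))
print('front corner bottom',tri(sc(175,395),sd(165,265)))
print('red dot',tri(sc(517,295),sd(560,470)))
print('warn tri',tri(sc(382,333),sd(365,348)))
```

```text
hinge top (array([[ 0.187, -0.096,  0.092]]), np.float64(0.0106))
front corner top (array([[ 0.162, -0.111,  0.054]]), np.float64(0.0003))
front corner bottom (array([[ 0.163, -0.116,  0.003]]), np.float64(0.0155))
red dot (array([[ 0.079, -0.341,  0.034]]), np.float64(0.0041))
warn tri (array([[ 0.11 , -0.242,  0.03 ]]), np.float64(0.003))
```

apply_moves:
  moves: [87,-21.9,-44.2,0,0,87,-21.9,-44.2,0,0,87,-21.9,-44.2,0,0,87,-21.8,-44.4,0,0,87,0,0,40,0]

```text
clock: 2.9
eef_pos: [0.6751, -0.1035, 0.2151]
orientation: [-0.173, 0.985, -0.003, 0.007]
wrist_force: [0.2, 0.8, -0.5]
finger_gap: 0.0869
```

apply_moves:
  moves: [87,0,0,40,0,87,0,0,40,0,87,0,0,35,0,87,0,0,0,0]

```text
clock: 3.3
eef_pos: [0.6634, -0.0989, 0.0891]
orientation: [-0.174, 0.985, 0.001, -0.006]
wrist_force: [-0.1, -0.2, -1.0]
finger_gap: 0.087
```

```bash
cat > look.py <<'E'
from h import *
import sys
t=sys.argv[1]
s=robot.read_state();g=np.load("gw.npy");print(s["clock"],s["eef_pos"],'gauge',w2g(g,s["eef_pos"]).round(4),s["wrist_force"].round(1),s["finger_gap"])
for n,(x0,y0,w,h) in dict(scene=(190,110,170,130),side=(200,140,200,150),wrist=(0,0,512,384)).items():
    if len(sys.argv)>2 and n[0:2] not in sys.argv[2]: continue
    im=cams.get_image(n);cv2.imwrite(f"pics/{n}{t}.png",im)
    if n=="wrist": np.save(f"w{t}.npy",cams.camera_params("wrist"),allow_pickle=True)
    k=min(800/w,600/h);cv2.imwrite(f"pics/{n}{t}z.png",cv2.resize(im[y0:y0+h,x0:x0+w],None,fx=k,fy=k,interpolation=cv2.INTER_CUBIC))
E
python3 look.py 2
```

```text
3.3 [ 0.66336426 -0.09890268  0.08905147] gauge [[ 0.0626 -0.1003  0.0891]] [-0.1 -0.2 -1. ] 0.0869705820010335
```

View pics/scene2z.png

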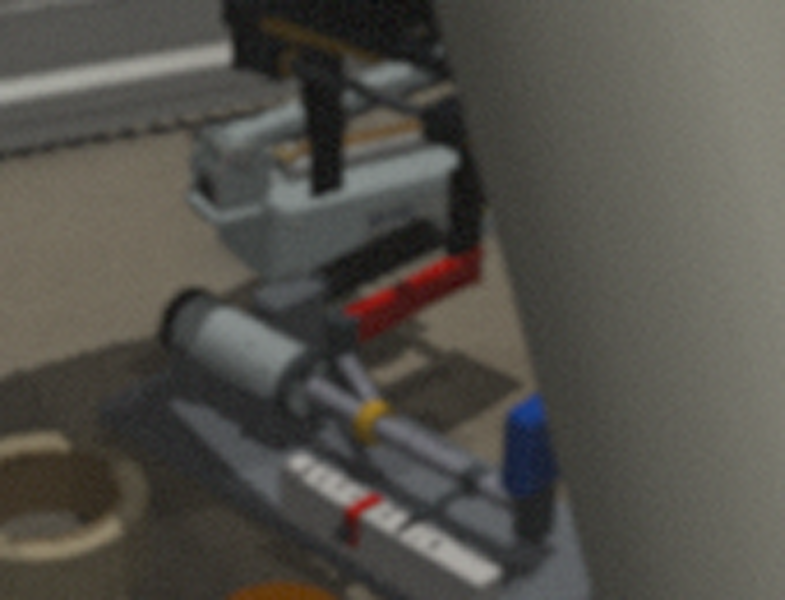

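View pics/side2z.png

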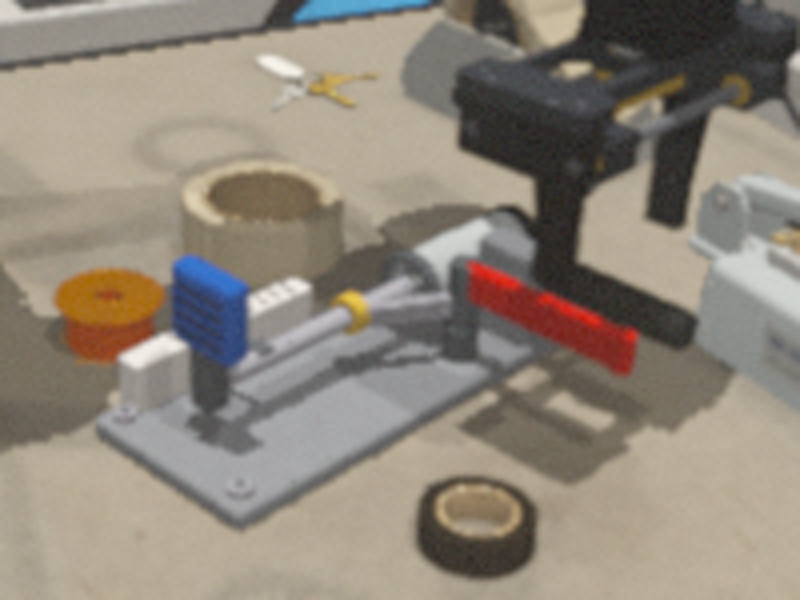

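View pics/wrist2z.png

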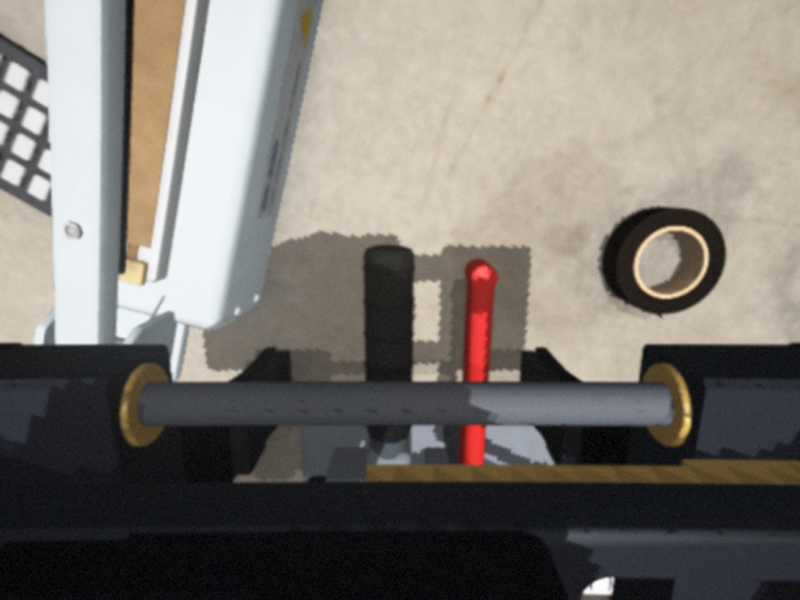

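Run:
```python
from h import *
s=robot.read_state();g=np.load("gw.npy");print(s["clock"],w2g(g,s["eef_pos"]),s["orientation"].round(4))
p=np.load("w2.npy",allow_pickle=True).item()
for n,u,v,z in(("trig",478,350,.071),("tip trig",481,262,.071),("gripL",365,320,.06),("gripR",413,320,.06),("griptip",390,246,.062)):
    print(n,w2g(g,onz(p,(u/1.5625-.2,v/1.5625-.2),z)).round(4))
```

```text
3.45 [[ 0.06802502 -0.10251416  0.09757873]] [-1.745e-01  9.847e-01 -7.000e-04  1.500e-03]
trig [[ 0.0365 -0.1034  0.071 ]]
tip trig [[ 0.0369 -0.142   0.071 ]]
gripL [[ 0.0866 -0.1137  0.06  ]]
gripR [[ 0.0648 -0.1138  0.06  ]]
griptip [[ 0.075  -0.1475  0.062 ]]
```

apply_moves:
  moves: [87,0,0,16,0,87,0,0,16,0,87,0,0,15,0,87,0,0,0,0,87,0,0,0,0]

```text
clock: 3.95
eef_pos: [0.6685, -0.099, 0.0497]
orientation: [-0.174, 0.985, -0.0, 0.001]
wrist_force: [0.1, 0.4, 1.2]
finger_gap: 0.0873
```

```bash
python3 look.py 3
```

```text
3.95 [ 0.66848801 -0.09900992  0.04973801] gauge [[ 0.0674 -0.1022  0.0497]] [0.1 0.4 1.2] 0.08727820229811863
```

View pics/side3z.png

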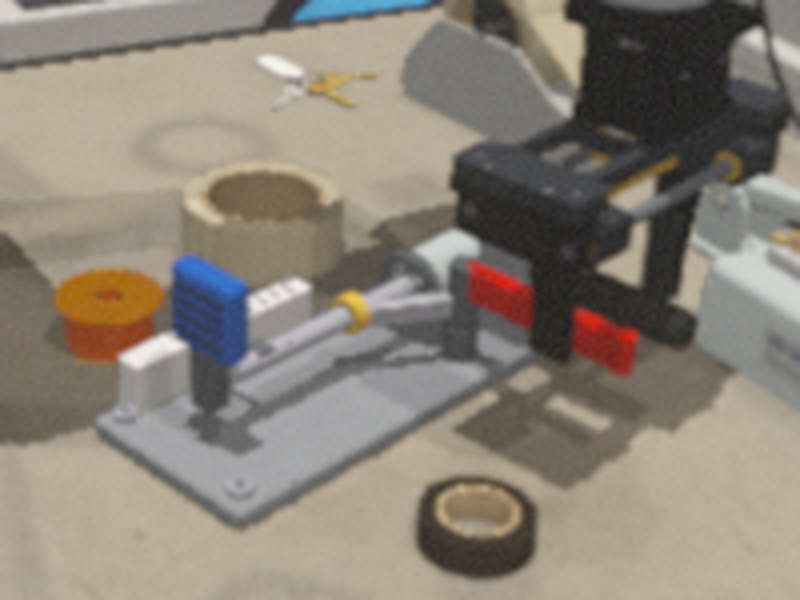

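View pics/scene3z.png

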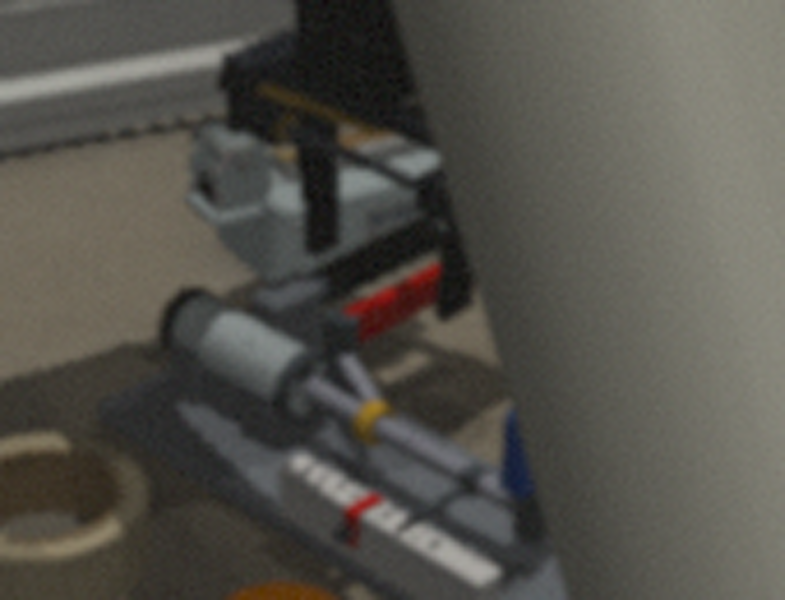

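The fingers straddle the trigger (front finger at side-zoom (555,300)) and the grip (rear finger at (670,250)). Closing now.

apply_moves:
  moves: [55,0,0,0,0,45,0,0,0,0,30,0,0,0,0,30,0,0,0,0,30,0,0,0,0]
  squeeze: 20

```text
clock: 4.6
eef_pos: [0.6642, -0.1005, 0.0484]
orientation: [-0.173, 0.985, -0.0, -0.004]
wrist_force: [-4.4, -0.8, 3.9]
finger_gap: 0.0545
```

apply_moves:
  moves: [30,0,0,0,0,30,0,0,0,0,30,0,0,0,0,30,0,0,0,0,30,0,0,0,0]

```text
clock: 5.1
eef_pos: [0.6667, -0.0991, 0.0483]
orientation: [-0.174, 0.985, 0.0, -0.001]
wrist_force: [-5.5, -1.6, 2.2]
finger_gap: 0.039
```

```bash
python3 look.py 4
```

```text
5.1 [ 0.66673746 -0.09909994  0.04829963] gauge [[ 0.0657 -0.1017  0.0483]] [-5.5 -1.6  2.2] 0.03898312536936744
```

View pics/side4z.png

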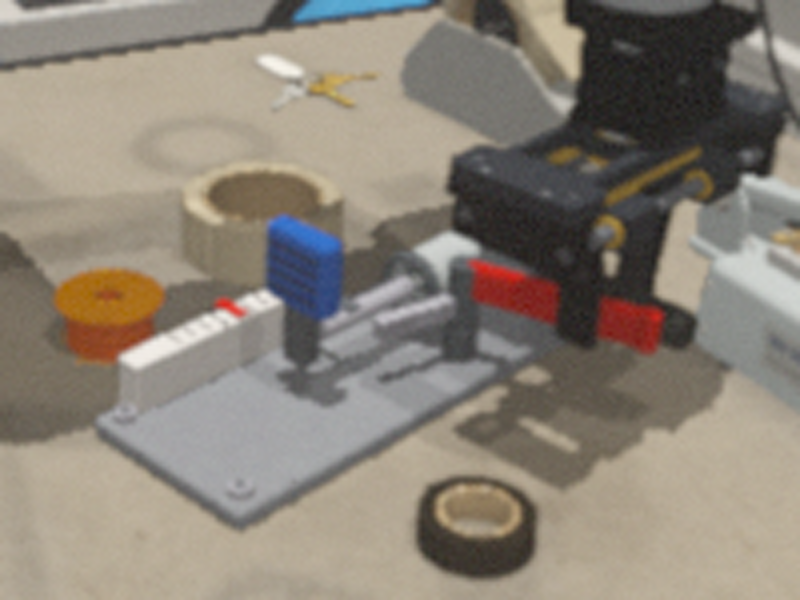

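apply_moves:
  moves: [30,0,0,0,0,30,0,0,0,0,30,0,0,0,0,30,0,0,0,0,30,0,0,0,0]

```text
clock: 5.75
eef_pos: [0.6667, -0.0991, 0.0483]
orientation: [-0.174, 0.985, 0.0, -0.001]
wrist_force: [-5.5, -1.4, 0.8]
finger_gap: 0.0388
```

```bash
python3 look.py 5 scsi
python3 - <<'E'
from h import *
for t in"45":
  im=cv2.imread(f"pics/side{t}.png");h=cv2.cvtColor(im,cv2.COLOR_BGR2HSV)
  m=cv2.inRange(h,(105,140,50),(130,255,255));m[:180]=0;m[245:]=0;m[:,:200]=0;m[:,350:]=0
  y,x=np.nonzero(m);print(x.mean(),y.mean())
g=np.load("gw.npy");p=cams.camera_params("side")
for s in(0,.01,.02,.064):print(s,proj(p,g2w(g,(-.055-s,0,.086))))
E
```

```text
5.75 [ 0.66672391 -0.09912634  0.04828446] gauge [[ 0.0657 -0.1017  0.0483]] [-5.5 -1.4  0.8] 0.03884065975791601
277.9668874172185 203.43046357615893
277.74675324675326 203.71428571428572
0 [[275.43641033 206.74182125]]
0.01 [[271.90284028 208.36000792]]
0.02 [[268.314361   210.00295902]]
0.064 [[251.84439718 217.53864953]]
```

View pics/scene5z.png

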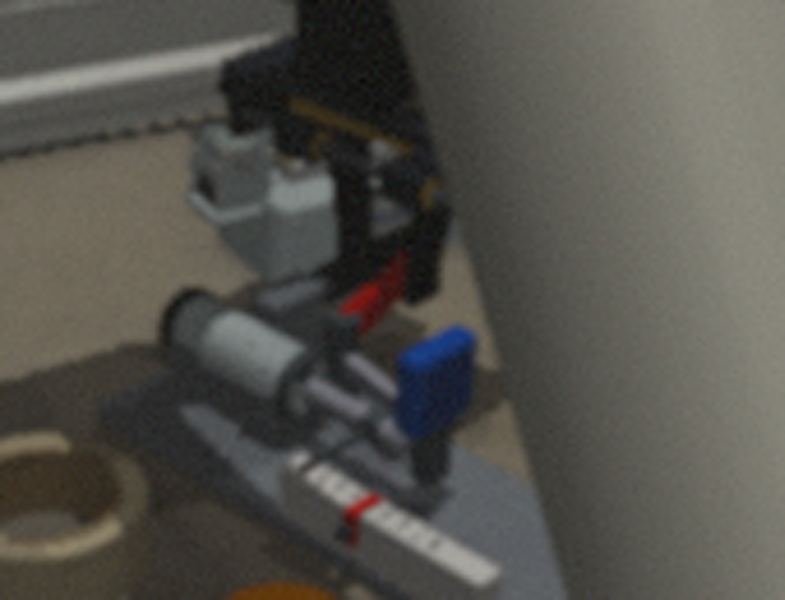

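apply_moves:
  moves: [60,0,0,0,0,87,0,0,0,0,87,0,0,0,0,87,0,0,0,0,87,0,0,0,0]

```text
clock: 6.35
eef_pos: [0.6681, -0.0992, 0.0485]
orientation: [-0.174, 0.985, -0.0, 0.0]
wrist_force: [-1.2, -3.3, 0.4]
finger_gap: 0.0709
```

```bash
python3 look.py 6 si
```

```text
6.35 [ 0.66810857 -0.099226    0.04854168] gauge [[ 0.067  -0.1023  0.0485]] [-1.2 -3.3  0.4] 0.07088522953870713
```

View pics/side6z.png

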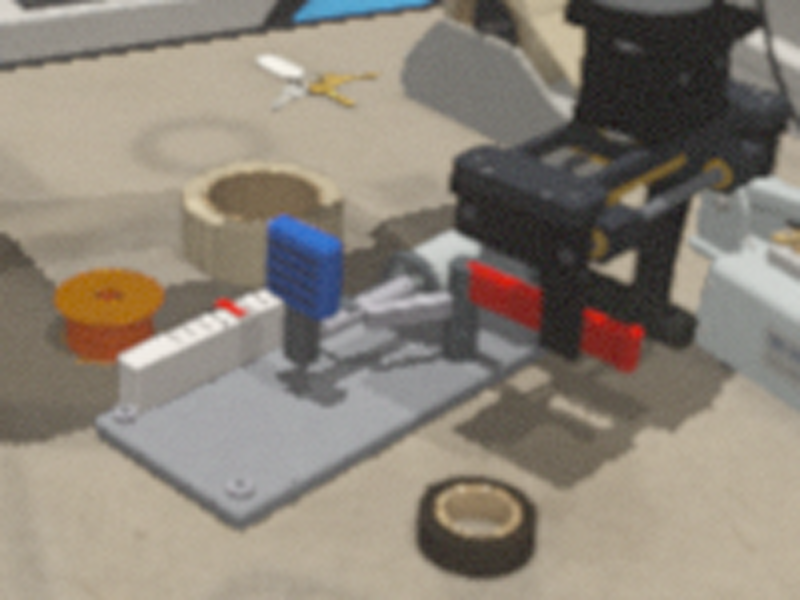

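The slide is home and the trigger is springing back as the fingers open. I'll finish opening, go up, move above the handle and turn half round so the camera faces the scale.

apply_moves:
  moves: [87,0,0,0,0,87,0,0,0,0,87,0,0,-15,0,87,0,0,-30,0,87,0,0,-30,0]

```text
clock: 6.9
eef_pos: [0.6682, -0.0986, 0.1253]
orientation: [-0.174, 0.985, -0.0, 0.001]
wrist_force: [1.5, 1.1, 0.3]
finger_gap: 0.0868
```

apply_moves:
  moves: [87,0,0,-35,0,87,0,0,-40,0,87,30,25.5,0,0,87,30,25.5,0,0,87,30,25.5,0,0]

```text
clock: 7.4
eef_pos: [0.5565, -0.0571, 0.2002]
orientation: [-0.174, 0.985, 0.0, 0.002]
wrist_force: [0.2, 0.2, 0.3]
finger_gap: 0.0873
```

apply_moves:
  moves: [87,31.5,25.5,0,0,87,0,0,0,0.149,87,0,0,0,0.149,87,0,0,0,0.149,87,0,0,0,0.149]

```text
clock: 7.9
eef_pos: [0.5193, -0.0442, 0.2003]
orientation: [0.126, 0.992, 0.001, 0.002]
wrist_force: [0.4, -0.7, -0.7]
finger_gap: 0.0867
```

apply_moves:
  moves: [87,0,0,0,0.149,87,0,0,0,0.149,87,0,0,0,0.149,87,0,0,0,0.149,87,0,0,0,0.149]

```text
clock: 8.4
eef_pos: [0.5194, -0.0442, 0.2001]
orientation: [0.478, 0.878, 0.001, 0.001]
wrist_force: [-0.4, -1.1, 0.1]
finger_gap: 0.087
```

apply_moves:
  moves: [87,0,0,0,0.149,87,0,0,0,0.149,87,0,0,0,0.149,87,0,0,0,0.149,87,0,0,0,0.149]

```text
clock: 8.9
eef_pos: [0.5194, -0.0442, 0.2002]
orientation: [0.765, 0.644, 0.002, 0.001]
wrist_force: [-0.1, 1.0, -0.2]
finger_gap: 0.0873
```

apply_moves:
  moves: [87,0,0,0,0.149,87,0,0,0,0.149,87,0,0,0,0.149,87,0,0,0,0.149,87,0,0,0,0.149]

```text
clock: 9.4
eef_pos: [0.5194, -0.0442, 0.2001]
orientation: [0.947, 0.321, 0.002, 0.0]
wrist_force: [-0.5, 0.5, 0.8]
finger_gap: 0.087
```

apply_moves:
  moves: [87,0,0,0,0.149,87,0,0,0,0.012,87,0,0,0,0]

```text
clock: 9.7
eef_pos: [0.5191, -0.0444, 0.1995]
orientation: [0.969, 0.248, 0.001, 0.0]
wrist_force: [-0.0, -0.7, -1.0]
finger_gap: 0.087
```

```bash
python3 look.py 7; python3 -c "
from h import *
print(robot.read_state()['orientation'],robot.read_state()['joint_pos'])"
```

```text
9.7 [ 0.51906561 -0.0444084   0.19954572] gauge [[-0.0545  0.      0.1995]] [-0.  -0.7 -1. ] 0.08695768756580523
[9.68863290e-01 2.47595970e-01 4.00186112e-04 1.80332452e-05] [ 2.26284812e-01  2.26773053e-01 -2.82498010e-01  1.93860573e-05
 -1.06072426e+00 -2.86749053e+00]
```

View pics/wrist7z.png

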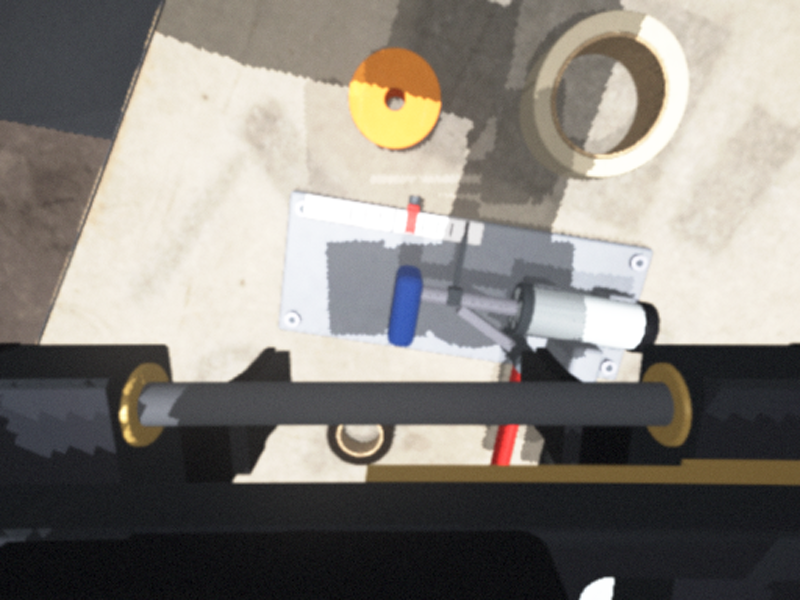

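View pics/side7z.png

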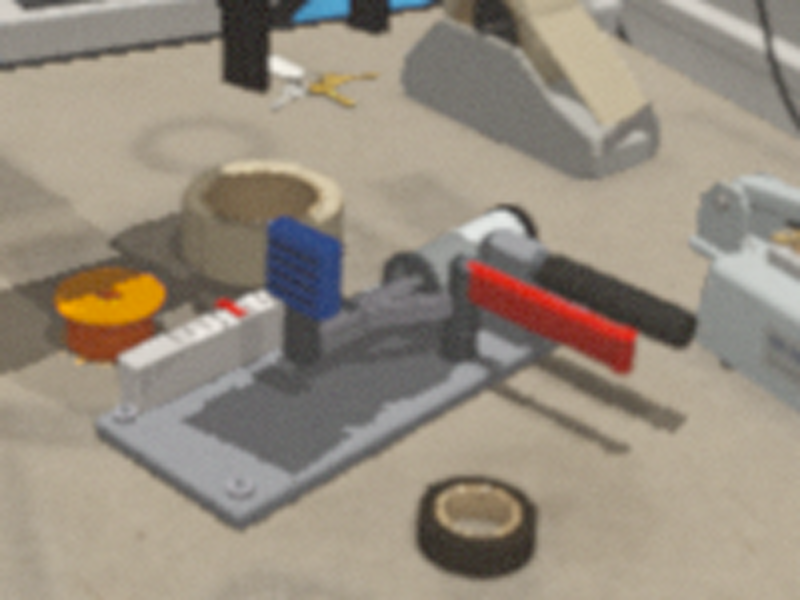

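apply_moves:
  moves: [87,0,0,0,0.145,87,0,0,0,0.007,87,0,0,0,0,87,0,0,0,0]

```text
clock: 10.25
eef_pos: [0.5186, -0.0447, 0.1986]
orientation: [0.985, 0.174, 0.0, 0.0]
wrist_force: [-0.2, 0.1, -0.7]
finger_gap: 0.0869
```

```bash
python3 look.py 8 wr
python3 - <<'E'
from h import *
s=robot.read_state();q=s['orientation'];print(q.round(4),s['joint_pos'].round(3),'heading',np.arctan2(2*q[0]*q[1],q[0]**2-q[1]**2))
g=np.load("gw.npy")
p=np.load("w8.npy",allow_pickle=True).item()
h=cv2.cvtColor(cv2.imread("pics/wrist8.png"),cv2.COLOR_BGR2HSV)
m=cv2.inRange(h,(105,140,40),(130,255,255));m[:100]=0;m[225:]=0
n,l,st,c=cv2.connectedComponentsWithStats(m);i=1+st[1:,4].argmax();print(st[i],c[i]);
y,x=np.nonzero(l==i)
print(w2g(g,onz(p,c[i],.105)),w2g(g,onz(p,(x.min()-.5,c[i][1]),.108)),w2g(g,onz(p,(x.max()+.5,c[i][1]),.108)))
E
```

```text
10.25 [ 0.5186255  -0.04466828  0.19856356] gauge [[-5.500e-02 -1.000e-04  1.986e-01]] [-0.2  0.1 -0.7] 0.08687831333555568
[ 0.9849  0.1733 -0.      0.    ] [ 0.226  0.227 -0.283  0.    -1.061 -3.019] heading 0.3483884216856015
[252 176  16  45 650] [259.06       198.13692308]
[[-0.05495326  0.00137179  0.105     ]] [[-0.06170194  0.00213754  0.108     ]] [[-0.04741916  0.00215084  0.108     ]]
```

View pics/wrist8z.png

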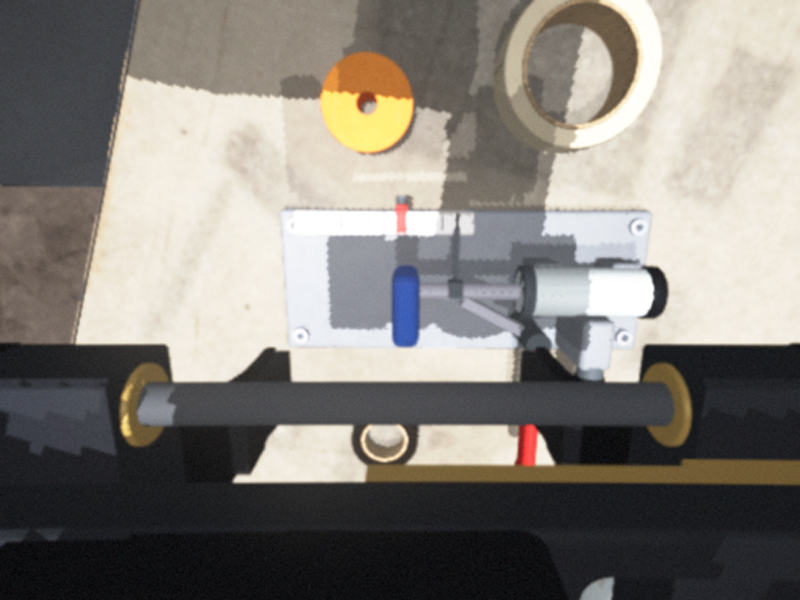

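apply_moves:
  moves: [60,0,0,35,0,60,0,0,35,0,60,0,0,30,0,60,0,0,20,0,60,0,0,15,0]

```text
clock: 10.8
eef_pos: [0.5179, -0.0448, 0.0619]
orientation: [0.985, 0.173, -0.001, 0.0]
wrist_force: [-0.3, -0.3, -0.4]
finger_gap: 0.0614
```

apply_moves:
  moves: [40,0,0,0,0,25,0,0,0,0,10,0,0,0,0,10,0,0,0,0,10,0,0,0,0]
  squeeze: 30

```text
clock: 11.3
eef_pos: [0.5191, -0.0446, 0.0644]
orientation: [0.985, 0.173, 0.001, -0.0]
wrist_force: [-0.2, 0.2, -0.0]
finger_gap: 0.0279
```

apply_moves:
  moves: [10,0,0,0,0,10,0,0,0,0,10,0,0,0,0]

```text
clock: 11.6
eef_pos: [0.5186, -0.0447, 0.0639]
orientation: [0.985, 0.172, 0.0, 0.0]
wrist_force: [0.2, 0.6, 2.6]
finger_gap: 0.0156
```

```bash
python3 look.py 9 wrsi
```

```text
11.6 [ 0.51861332 -0.04470633  0.06391244] gauge [[-0.055  -0.0001  0.0639]] [0.2 0.6 2.6] 0.015571171538324168
```

View pics/wrist9z.png

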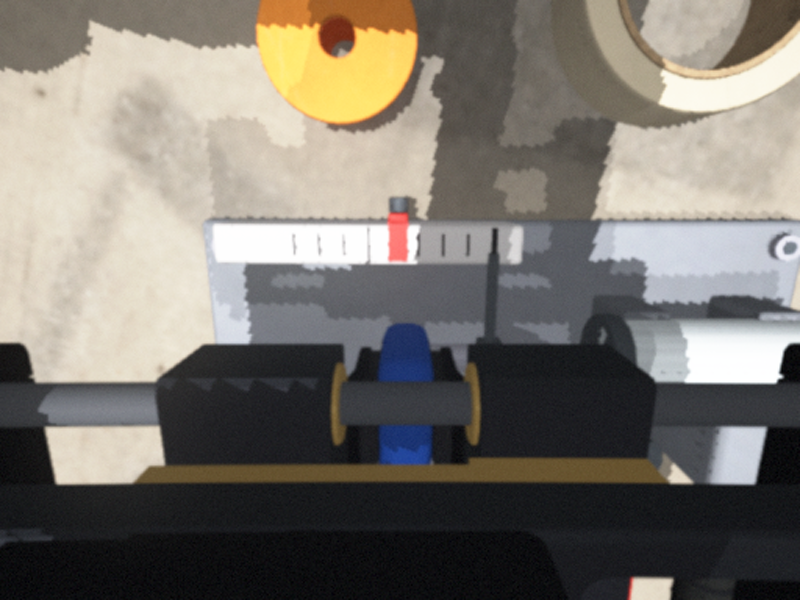

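View pics/side9z.png

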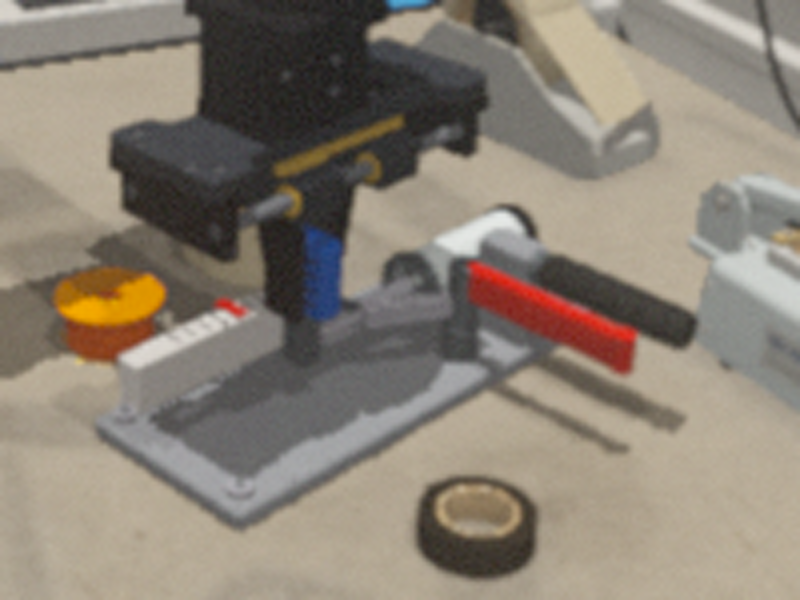

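apply_moves:
  moves: [10,-7,0,0,0,10,-8,0,0,0,10,-8,0,0,0,10,-8,0,0,0,10,-5,0,0,0]
  squeeze: 40

```text
clock: 12.2
eef_pos: [0.4885, -0.0555, 0.0639]
orientation: [0.985, 0.173, 0.004, -0.0]
wrist_force: [10.1, 5.0, -4.9]
finger_gap: 0.0155
```

apply_moves:
  moves: [10,0,0,0,0,10,0,0,0,0,10,0,0,0,0]

```text
clock: 12.5
eef_pos: [0.4883, -0.0555, 0.0639]
orientation: [0.985, 0.173, 0.004, -0.0]
wrist_force: [8.4, 4.2, -3.8]
finger_gap: 0.0159
```

```bash
python3 look.py 10 wr; python3 -c "
import cv2
a=cv2.imread('pics/wrist10.png')[120:190,200:360]
cv2.imwrite('pics/w10c.png',cv2.resize(a,None,fx=5,fy=5,interpolation=cv2.INTER_CUBIC))"
```

```text
12.5 [ 0.48832795 -0.05554634  0.06391701] gauge [[-0.0872  0.      0.0639]] [ 8.4  4.2 -3.8] 0.015870060991390322
```

View pics/w10c.png

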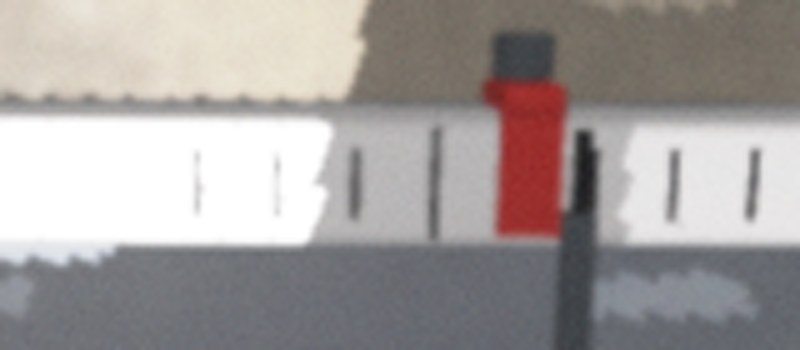

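Run:
```python
from h import *
g=np.load("gw.npy")
for t in("8","9","10"):
    im=cv2.imread(f"pics/wrist{t}.png").astype(float);p=np.load(f"w{t}.npy",allow_pickle=True).item()
    r=im[:,:,2]-im[:,:,1];r[:120]=0;r[172:]=0;r[:,:200]=0;r[:,380:]=0
    r[r<50]=0;ys=np.nonzero(r.sum(1)>0)[0];print(t,ys.min(),ys.max())
    for v in ys[::3]:
        w=r[v];x=(w*np.arange(512)).sum()/w.sum();k=np.nonzero(w)[0];print('  row',v,round(x,2),k.min(),k.max(),[w2g(g,onz(p,(x,v),z))[0,0].round(5) for z in(.042,.046)])
    gr=im.mean(2)
    # ticks / pointer: dark minima on rail row
    for v in ((152,) if t=="9" else (156,) if t=="10" else()):
        row=gr[v-3:v+4].mean(0)[120:350];bg=cv2.GaussianBlur(row[None],(0,0),5)[0];d=np.clip(bg-row,0,None)
        i=1
        while i<len(d)-1:
            if d[i]>8 and d[i]>=d[i-1] and d[i]>d[i+1]:
                s=slice(max(i-2,0),i+3);x=120+(d[s]*np.arange(s.start,s.stop)).sum()/d[s].sum();print('   dark',round(x,2),round(d[i]),w2g(g,onz(p,(x,v),.042))[0,0].round(5),w2g(g,onz(p,(x,v),.045))[0,0].round(5))
            i+=1
```

```text
8 130 148
  row 130 256.57 254 259 [np.float64(-0.05766), np.float64(-0.05763)]
  row 133 256.83 253 261 [np.float64(-0.05738), np.float64(-0.05735)]
  row 136 256.15 253 259 [np.float64(-0.05812), np.float64(-0.05808)]
  row 139 256.13 254 258 [np.float64(-0.05815), np.float64(-0.05811)]
  row 142 256.36 254 259 [np.float64(-0.05791), np.float64(-0.05787)]
  row 145 256.57 254 259 [np.float64(-0.05768), np.float64(-0.05765)]
  row 148 256.47 254 259 [np.float64(-0.05779), np.float64(-0.05776)]
9 136 167
  row 136 254.51 249 260 [np.float64(-0.05767), np.float64(-0.05761)]
  row 139 254.5 248 261 [np.float64(-0.05769), np.float64(-0.05762)]
  row 142 254.38 248 261 [np.float64(-0.05777), np.float64(-0.05771)]
  row 145 254.28 248 260 [np.float64(-0.05784), np.float64(-0.05778)]
  row 148 254.39 249 260 [np.float64(-0.05778), np.float64(-0.05771)]
  row 151 254.41 249 260 [np.float64(-0.05778), np.float64(-0.05771)]
  row 154 254.49 249 260 [np.float64(-0.05774), np.float64(-0.05768)]
  row 157 254.35 249 260 [np.float64(-0.05784), np.float64(-0.05777)]
  row 160 254.59 249 260 [np.fl
[... 1113 characters left out ...]
.05788), np.float64(-0.05854)]
  row 157 305.49 300 311 [np.float64(-0.05783), np.float64(-0.05849)]
  row 160 305.16 299 311 [np.float64(-0.05796), np.float64(-0.05862)]
  row 163 305.17 299 311 [np.float64(-0.05788), np.float64(-0.05854)]
  row 166 305.21 299 311 [np.float64(-0.05778), np.float64(-0.05844)]
   dark 173.74 20 -0.1401 -0.13925
   dark 186.01 46 -0.13249 -0.13177
   dark 239.02 28 -0.09947 -0.09928
   dark 254.85 19 -0.08956 -0.08954
   dark 266.24 13 -0.08243 -0.08253
   dark 270.49 60 -0.07977 -0.07991
   dark 286.39 55 -0.06982 -0.07012
   dark 301.43 34 -0.0604 -0.06085
   dark 308.46 12 -0.056 -0.05652
   dark 316.78 77 -0.05079 -0.0514
   dark 334.3 82 -0.03982 -0.04062
```

apply_moves:
  moves: [10,-3.3,0,0,0,10,-3,0,0,0,10,0,0,0,0,10,0,0,0,0,10,0,0,0,0]

```text
clock: 13.05
eef_pos: [0.4828, -0.0575, 0.0639]
orientation: [0.985, 0.173, 0.004, -0.0]
wrist_force: [8.6, 5.0, -4.5]
finger_gap: 0.0159
```

```bash
python3 look.py 11; python3 -c "
import cv2
a=cv2.imread('pics/wrist11.png')[120:190,220:360]
cv2.imwrite('pics/w11c.png',cv2.resize(a,None,fx=5.7,fy=5.7,interpolation=cv2.INTER_CUBIC))"
```

```text
13.05 [ 0.48280363 -0.05752246  0.06392183] gauge [[-0.093   0.0001  0.0639]] [ 8.6  5.  -4.5] 0.015866873930241058
```

View pics/w11c.png

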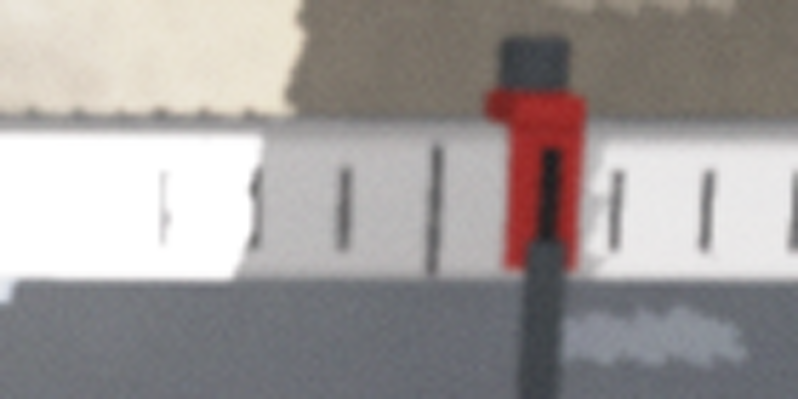

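View pics/side11z.png

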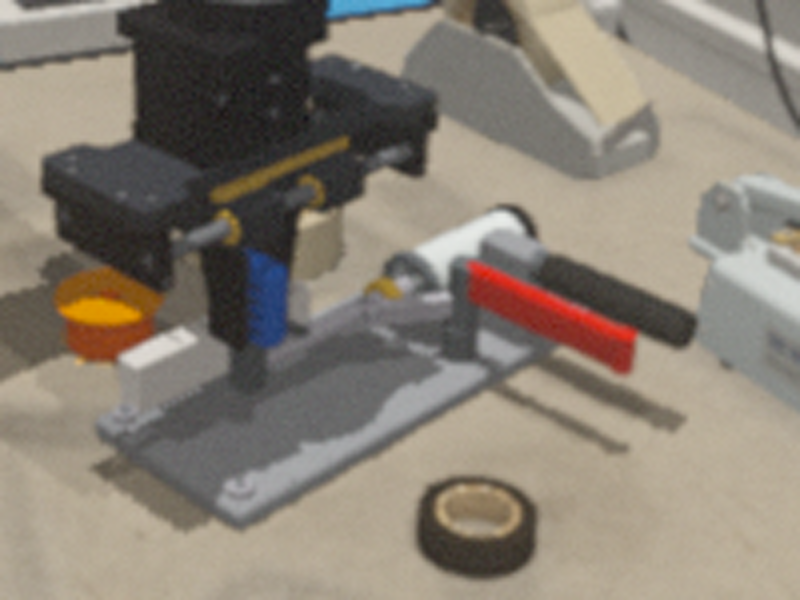

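Run:
```python
from h import *
g=np.load("gw.npy")
im=cv2.imread("pics/wrist11.png").astype(float);p=np.load("w11.npy",allow_pickle=True).item()
for v in range(147,163,2):
    R=im[v,:,2];G=im[v,:,1];red=np.nonzero((R-G)>50)[0];red=red[(red>290)&(red<340)]
    seg=np.arange(red.min()+2,red.max()-1);w=np.clip(R[seg].max()-R[seg]-40,0,None);x=(w*seg).sum()/w.sum();c=(red.min()+red.max())/2
    print(v,red.min(),red.max(),c,round(x,2),'mark',[w2g(g,onz(p,(c,v),z))[0,0].round(5) for z in(.042,.044)],'ptr',w2g(g,onz(p,(x,v),.045))[0,0].round(5))
```

```text
147 309 321 315.0 316.29 mark [np.float64(-0.05803), np.float64(-0.05843)] ptr -0.05784
149 309 321 315.0 316.22 mark [np.float64(-0.05797), np.float64(-0.05837)] ptr -0.05782
151 309 321 315.0 316.16 mark [np.float64(-0.05791), np.float64(-0.05831)] ptr -0.0578
153 309 321 315.0 316.03 mark [np.float64(-0.05785), np.float64(-0.05825)] ptr -0.05782
155 309 321 315.0 315.88 mark [np.float64(-0.05779), np.float64(-0.05819)] ptr -0.05784
157 309 321 315.0 315.63 mark [np.float64(-0.05773), np.float64(-0.05813)] ptr -0.05794
159 309 320 314.5 315.54 mark [np.float64(-0.05798), np.float64(-0.05838)] ptr -0.05793
161 309 320 314.5 315.47 mark [np.float64(-0.05792), np.float64(-0.05832)] ptr -0.05791
```

apply_moves:
  moves: [10,-0.1,0,0,0,10,0,0,0,0,10,0,0,0,0,10,0,0,0,0,10,0,0,0,0]

```text
clock: 13.7
eef_pos: [0.4827, -0.0576, 0.0639]
orientation: [0.985, 0.173, 0.004, -0.0]
wrist_force: [9.2, 4.6, -5.0]
finger_gap: 0.0159
```

```bash
python3 look.py 12 wrsc; python3 -c "
from rig import robot
print(robot.finish_job())"
```

```text
13.7 [ 0.48274321 -0.05755075  0.06392519] gauge [[-0.0931  0.0001  0.0639]] [ 9.2  4.6 -5. ] 0.015915291219462255
the job is handed in; nothing more can be done
None
```

The job is handed in at 13.8 s on the clock, with the robot holding the handle out so that the pointer stands at the red set mark.

- **Trigger:** I squeezed it against the black grip with one finger before it and one behind. The camera views showed the slide had run home with the pointer at the zero tick. I then let go, and the side view showed the trigger sprung back.
- **Handle:** I took the blue handle from above across its thickness and pulled it out about 38.1 mm (gripper travel). The robot holds it with a 40 N grip against a spring force of about 10 N.
- **Alignment:** The last wrist picture I measured put the pointer at x = -57.8 mm in the gauge frame. The set mark was at -57.7 mm when the camera was almost straight above it. That same last picture gave -57.7 to -58.4 mm for the mark, because the view is slanted and the saddle's height is uncertain. I then moved 0.1 mm further out and did not measure the final wrist picture again.
- **Bystanders:** I saw no sign that the tape rolls or the orange spool had moved, and the fingers stayed clear of them. I did not measure their positions again at the end.

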